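# Hold a coating gauge on a reel spool's test mark

## Robot

A 6-joint arm with a two-finger parallel gripper is mounted at the origin on the work surface. World frame = base frame: x ahead of the robot, y to its left, z up, the work surface at z = 0. Lengths are in mm, angles in rad, forces in N, time in s.
With the tool pointing down it reaches from about 400 to 925 mm from the base axis. Payload 12.5 kg.
Tool frame: the origin (TCP) lies at the very end of the fingers, on their centre line; the grasp point (between the pads) lies 19 mm behind it; z points along the fingers, y is the direction in which the jaws open and shut (so a half turn about z gives the same grasp; the last joint's range is limited). The gripper opens to 95 mm and grips with 3 to 60 N. Pads are 20 mm wide; open, the fingers measure 119 mm over their backs; the gripper's body (75 mm by 180 mm) begins 59 mm behind the grasp point.
Start: joints at [1.243, 0.491, 1.559, -0, 1.092, -0.106], TCP at [137.472, 609.712, 214.661] pointing down, gripper open.
Joint ranges: [-3.1, 3.1], [-0.84, 2.19], [0.05, 2.79], [-1.13, 4.28], [0.06, 2.93], [-2.69, 2.69]. Speed limits (rad/s): [2.22, 2.22, 2.79, 3.14, 3.14, 3.14].

## Interface

Orientations are given as [roll, pitch, yaw] about the fixed x, y, z axes, in that order (R = Rz(yaw) Ry(pitch) Rx(roll)).
In Python, from cell import env gives the robot as it stands.
- The arm moves only by the shell command python3 -m pendant 'ROWS'. ROWS is JSON, a list that holds one entry, the list of rows, each a list of 5 numbers: the opening, from 0 (shut) to 1 (fully open), then the shift along the tool's x, y, z in m, then the turn about the tool's z in rad. A call has exactly 8 rows; each row is the pose to reach, as a shift and turn from the pose commanded when the call began, along the tool's axes at that moment; what a row does not reach only later rows make up. A row lasts 1/10 s, in which the tool goes at most 50 mm and 8.59 degrees, less where a joint would pass 70% of its speed; a pose out of reach is approached as far as the arm can. A call with a gripper value outside its range is refused whole. The fingers move at their own pace and stop on an object; the grip force is fixed at half the most. Time passes only in rows, so rows that repeat a pose let the fingers close, or fill a call up. It gives the time, the measured TCP pose, the force and the opening at its end, in the units of the state.
- env.state(): the state, without advancing time (a new reading comes with each control period).
- env.read_camera(name): name is "scene" or "top"; returns a dict with "image" (384x512x3 uint8, blue, green, red), "range_z" (384x512 float32, mm along the optical axis (not along the pixel's ray), 0 where there is no reading), "fx", "fy", "cx", "cy" (pixels), "dist" ([k1, k2, p1, p2, k3] as OpenCV has them; the pictures are not rectified), "rvec" (rotation vector, rad) and "tvec" (3), from world to camera coordinates, as OpenCV has them. Camera axes: x right, y down, z forward; pixel columns grow to the right and rows downward; lengths in mm; the calibration is good to about 2 mm. A picture is of the moment at which its call begins.
- env.job_done(): hands the job in, once; it reports no verdict.
The state is a dict: "t": time; "joints": joint angles; "qvel": joint speeds; "tau": joint torques, N m; "eef_pos": TCP position; "tcp_rot": TCP orientation; "ft_force": force on the tool from outside, world axes, zero at the start; "moment": the same for the moment, N m; "opening": opening from 0.0 (shut) to 1.0 (fully open).
Only numpy, scipy, OpenCV 4.12 (cv2) and the standard library are available. Lean on these libraries where they do the work, as an engineer would, in place of code of your own. Each camera call takes 0.05 s, during which the arm holds its last target. There are 200 camera calls.

## Task

On the reel-repair bench, first turn the empty aluminium spool by its crank, away from the robot, until the crank arm rests against the stop pin. Then lift the coating gauge out of its rest and press its sprung tip gently onto the ring mark on the spool, with the gauge held square to the flat that bears the mark and the tip about half pushed in. Finish while holding it there: keep the gauge gripped and pressed on the mark, put nothing down, and leave the other things on the bench alone.

Things in the scene. Friction and masses are not known exactly. Their poses are not given: they have to be found in the camera images.
- stand: Fixed spool stand: steel base 140 x 130 x 12 mm, two aluminium side plates 50 mm wide, 125 mm high, outer faces 50 mm either side of the middle. Origin: centre of the underside, on the bench; x points away from the robot (within 0.3 rad), z up. The axle runs along its y, 110 mm up. Stand and gauge rest may stand either way round, one left, one right.
- spool (a joint): Turn of spool and crank about the axle, rad: 0 = crank arm against the stop pin (no further), growing as the knob swings over the top towards the robot (stand's -x), up to 1.6. Starts at 0.7 to 1.3. Friction 0.15 N m, about 2.5 N at the knob; stays where it is left.
- crank_knob (a point): Middle of the black crank knob, a bar 18 mm thick, 45 mm long along the stand's y (62 to 107 mm to the +y side of the middle; this point at 87 mm), 65 mm from the axle. At joint value q it leans (0.3 - q) rad from straight up towards the stand's +x, so it starts leaning to the robot's side. It does not spin on the crank. Free space above and either side.
- spot (a point): Centre of the dark ring mark, 14 mm across, on a flat 30 x 44 mm on the spool's arbor, 30 mm from the axle, midway between the flanges (96 mm across, 60 mm apart; rims 18 mm above the flat). Its z axis is the flat's outward normal, y along the axle. At joint value q the normal leans 0.35 + q rad from vertical to the stand's -x: 20 degrees at the stop.
- holder: Gauge rest, fixed: wooden block 90 x 90 x 60 mm high with a 22 mm hole right through in the middle. Origin: centre of its underside.
- gauge: Loose coating gauge, 0.15 to 0.24 kg, upright in the rest. Grey handle 30 mm (its x) by 24 mm (its y), from z = 8 to 93 mm, on a black collar 40 mm across that sits on the rest; below it a steel nose 18 mm across, 30 mm long, and the brass tip go down the hole. Origin: centre of the collar's underside, 60 mm above the bench; z up its long axis. Lift 50 mm to clear the rest.
- gauge_tip (a point): End of the gauge's round-ended brass tip (10 mm thick), on the long axis, 44 mm below the gauge's origin when not pressed; it can be pushed in 12 mm.
- plunger (a joint): How far the gauge's tip is pushed in, m: 0 = out, 0.012 = fully in. The spring gives 0.6 N per mm, so half in is about 3.6 N.
- tape_roll: Bystander: roll of tape lying flat, 96 mm across, 24 mm high; origin under its centre.
- oil_bottle: Bystander: small white bottle, 40 mm across, 95 mm high; origin under its centre.
- line_spool: Bystander: grey plastic spool lying on its flange, 90 mm across, 50 mm high; origin under its centre.
- screwdriver: Bystander: screwdriver lying near the robot; origin under its middle.
- stop_pin (a point): Steel stop pin, 10 mm thick, on a post (up to 155 mm high) on the stand's +y side plate, 24 mm past the axle in x, 150 mm above the bench; it ends 64 mm from the stand's middle, short of the knob. This point is its end.
Not all that is in view belongs to the job. Of the things that look like the stand, the larger one is meant. What is shaped like the gauge but purple is not meant.

How it is judged:
By the outcome, as a careful person would: the job done as asked, in the order asked, and still so for the second after the job is handed in, while the arm keeps its last pose, push and grip.
It also fails if it takes over 56 s, if anything falls off the work surface, if the arm or the gripper's body presses on something with over 40 N, if the wrist force passes 120 N, or if a joint passes its speed limit or range.

## Working session

There is one attempt and no reset: what is moved stays moved. The work goes in short steps, Python scripts to look and compute and a shell command to move; the robot and the scene stay as the last step left them, time stands still between calls to the robot, and variables do not carry over. Pictures are saved under pics/ and viewed, about 8 in all and at most 12, crops included, and the job is handed in when it is done.

```bash
ls; mkdir -p pics; cat > h.py <<'E'
import numpy as np, cv2
from cell import env
from scipy.spatial.transform import Rotation as Ro
def cam(n):
    c=env.read_camera(n); c['K']=np.array([[c['fx'],0,c['cx']],[0,c['fy'],c['cy']],[0,0,1.]])
    c['R']=cv2.Rodrigues(np.array(c['rvec'],float))[0]; c['t']=np.array(c['tvec'],float).ravel(); c['d']=np.array(c['dist'],float); return c
def ray(c,uv):
    p=cv2.undistortPoints(np.array(uv,float).reshape(-1,1,2),c['K'],c['d']).reshape(-1,2)
    return -c['R'].T@c['t'], np.c_[p,np.ones(len(p))]@c['R']
def plane(c,uv,z):
    o,d=ray(c,uv); return o+d*((z-o[2])/d[:,2])[:,None]
def depth(c,uv):
    o,d=ray(c,uv); uv=np.array(uv,int).reshape(-1,2); return o+d*c['range_z'][uv[:,1],uv[:,0]][:,None]
def cloud(c):
    v,u=np.mgrid[0:384,0:512]; P=depth(c,np.c_[u.ravel(),v.ravel()]).reshape(384,512,3); P[c['range_z']==0]=np.nan; return P
def proj(c,P): return cv2.projectPoints(np.array(P,float).reshape(-1,1,3),np.array(c['rvec'],float),c['t'],c['K'],c['d'])[0].reshape(-1,2)
def tri(c1,u1,c2,u2):
    o1,d1=ray(c1,[u1]);o2,d2=ray(c2,[u2]);d1=d1[0];d2=d2[0]
    s=np.linalg.lstsq(np.c_[d1,-d2],o2-o1,rcond=None)[0]; a=o1+d1*s[0];b=o2+d2*s[1]; return (a+b)/2,np.linalg.norm(a-b)
def st():
    s=env.state(); np.set_printoptions(precision=3,suppress=True)
    for k in ('t','joints','eef_pos','tcp_rot','ft_force','moment','opening'): print(k,np.round(s[k],3))
    return s
E
python3 - <<'E'
from h import *
st(); 
a=cam('scene');b=cam('top')
for n,c in (('s',a),('t',b)):
    cv2.imwrite(f'pics/{n}0.png',cv2.resize(c['image'],(768,576))); print(n,-c['R'].T@c['t'],c['R'][2],c['fx'],(c['range_z']>0).mean())
E
```

```text
pics
t 0.0
joints [ 1.243  0.492  1.559 -0.     1.092 -0.106]
eef_pos [137.402 609.463 214.065]
tcp_rot [-3.14 -0.    2.92]
ft_force [-0.032  0.299 -0.7  ]
moment [0.077 0.01  0.019]
opening 0.997
s [1325.122   13.164  853.211] [-0.711 -0.068 -0.7  ] 356.12057488413785 0.9958597819010416
t [ 322.521  -53.03  1365.047] [ 0.218  0.006 -0.976] 436.97178577829544 0.9961446126302084
```

View pics/s0.png

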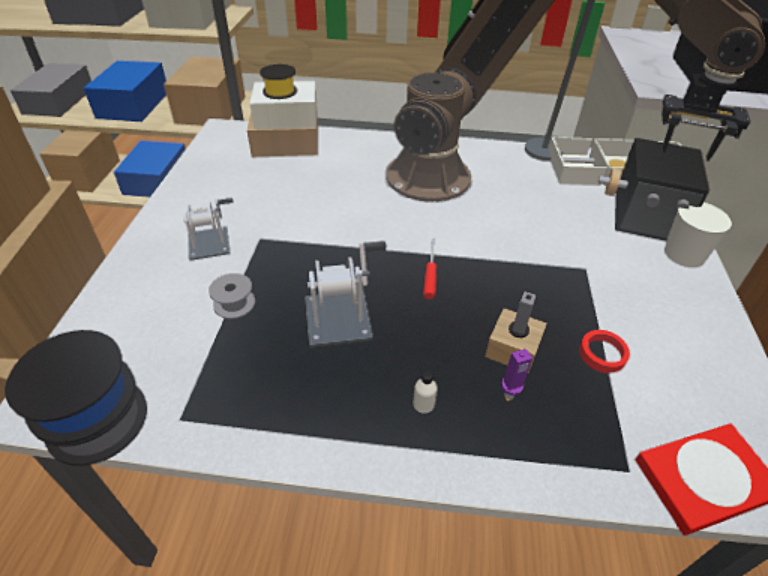

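View pics/t0.png

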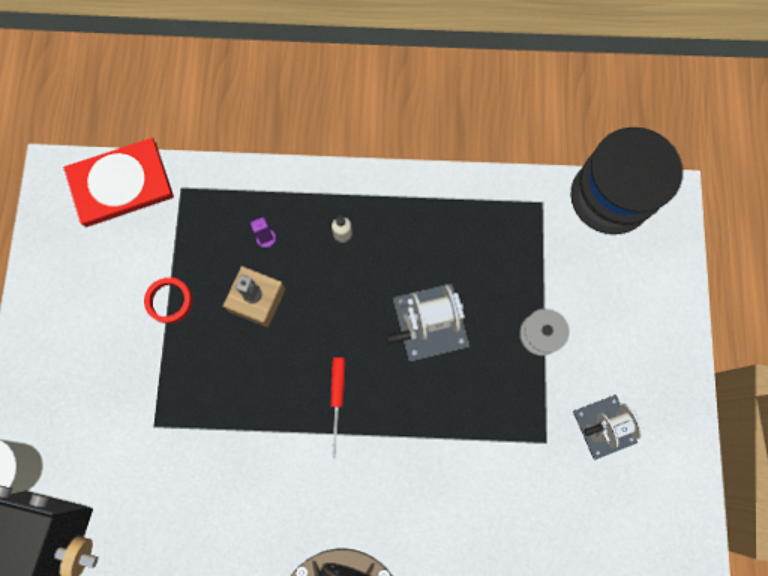

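The scene view (768×576) shows the large stand at (338,300) with its knob at (375,246), and the gauge in the rest at (520,320) with the purple decoy in front of it. In the top view the stand is at (432,325), with its knob at (398,338) on the +y side, and the rest is at (253,295).

```bash
cat > m1.py <<'E'
from h import *
a=cam('scene');b=cam('top')
np.savez('c0.npz',a=a['image'],b=b['image'])
def rect(name,P,m):
    p=P[m]; 
    if len(p)<5: print(name,'few',len(p)); return
    r=cv2.minAreaRect(p[:,:2].astype(np.float32)); print(name,len(p),'c',np.round(r[0],1),'size',np.round(r[1],1),'ang',round(r[2],2),'mean',p.mean(0),'zq',np.percentile(p[:,2],[2,50,98]))
g0=plane(b,[[432/1.5,325/1.5]],60)[0]; h0=plane(b,[[253/1.5,295/1.5]],60)[0]; print('stand~',g0,'holder~',h0)
for n,c in (('scene',a),('top',b)):
    P=cloud(c); z=P[...,2]; hsv=cv2.cvtColor(c['image'],cv2.COLOR_BGR2HSV).astype(int)
    ds=np.linalg.norm(P[...,:2]-g0[:2],axis=2); dh=np.linalg.norm(P[...,:2]-h0[:2],axis=2)
    rect(n+' base',P,(ds<130)&(z>8)&(z<17))
    rect(n+' plates top',P,(ds<130)&(z>118)&(z<129)&(hsv[...,2]>90))
    rect(n+' knob',P,(ds<160)&(z>100)&(hsv[...,2]<60))
    rect(n+' stand>135',P,(ds<160)&(z>135))
    wood=(hsv[...,1]>60)&(hsv[...,0]>8)&(hsv[...,0]<28)
    rect(n+' rest top',P,(dh<90)&(z>55)&(z<64)&wood)
    rect(n+' handle',P,(dh<70)&(z>85)&(hsv[...,1]<60))
    rect(n+' handle top',P,(dh<70)&(z>149)&(z<158))
    for lab,cc,rr in (('stand',g0,90),('gauge',h0,60)):
        uv=proj(c,[[cc[0],cc[1],90]])[0].astype(int); print(n,lab,uv)
        k=c['image'][max(uv[1]-42,0):uv[1]+42,uv[0]-56:uv[0]+56]; 
        globals()[n+lab]=cv2.resize(k,(400,300),interpolation=cv2.INTER_CUBIC)
cv2.imwrite('pics/crops.png',np.vstack([np.hstack([scenestand,scenegauge]),np.hstack([topstand,topgauge])]))
E
python3 m1.py
```

```text
stand~ [ 561.08391665 -157.11723078   60.        ] holder~ [608.39905991 209.04618708  60.        ]
scene base 1150 c [ 578.8 -159.2] size [143.1 130.1] ang 16.3 mean [ 590.10269396 -157.99356829   12.57825889] zq [ 9.21423937 12.56568978 15.98147059]
scene plates top 161 c [ 587.1 -152. ] size [ 73.1 110. ] ang 15.7 mean [ 594.9340399  -158.90507453  124.17144113] zq [118.20243172 124.49853411 128.77395355]
scene knob 23 c [524.8 -85.5] size [ 5.7 36.4] ang 14.95 mean [524.99008228 -84.47914383 163.60921813] zq [157.31446221 163.49773474 170.8446125 ]
scene stand>135 339 c [ 565.3 -126. ] size [ 82.2 145.3] ang 19.55 mean [ 561.99864413 -126.0688249   152.45507437] zq [135.17917325 153.52183014 173.85230418]
scene rest top 555 c [612.  210.3] size [90.6 94.2] ang 70.17 mean [617.67486904 208.02416214  60.39631082] zq [56.65555113 60.51796802 63.42045549]
scene handle 216 c [613.1 209.7] size [24.6 32.8] ang 72.06 mean [621.36811303 207.54055524 130.04074288] zq [ 87.70568683 134.77943261 156.58626402]
scene handle top 70 c [612.9 209.9] size [23.2 32.2] ang 73.72 mean [614.20669734 
[... 512 characters left out ...]
68.64922168] zq [161.72041122 169.0151259  173.28630488]
top stand>135 389 c [ 563.5 -122.1] size [ 86.6 142.5] ang 17.52 mean [ 554.76534119 -128.11225269  153.43829898] zq [135.33887    153.59415542 173.59577896]
top rest top 572 c [609.8 212.8] size [91.3 90.2] ang 70.22 mean [605.68724481 209.30851381  59.61842559] zq [55.57660134 59.47343933 63.65994815]
top handle 153 c [609.4 211.5] size [24.  30.4] ang 74.16 mean [606.66915244 208.18283328 136.51550995] zq [ 88.0173693  148.94191125 156.98101744]
top handle top 76 c [609.9 211.8] size [23.1 29.4] ang 70.61 mean [609.69451118 211.49394641 153.11640405] zq [149.12115355 153.08792112 157.10079135]
top stand [288 214]
top gauge [166 194]
```

View pics/crops.png

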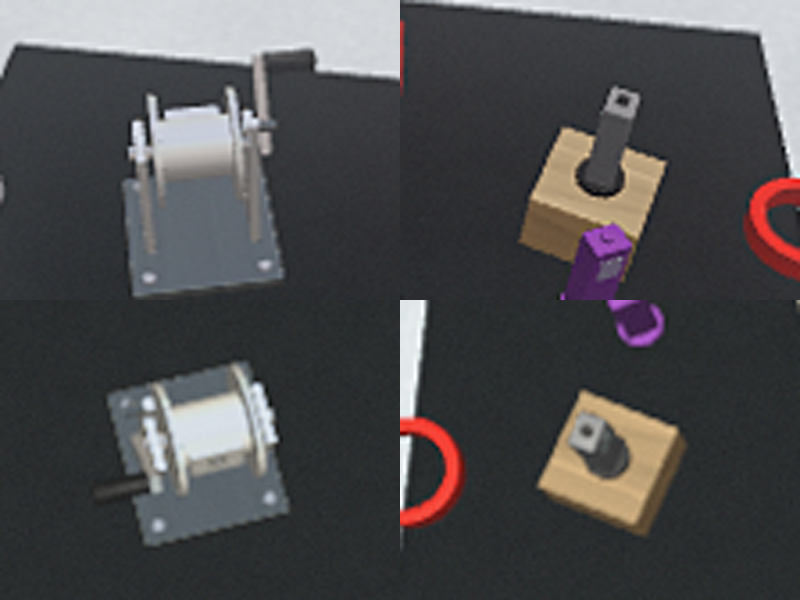

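```bash
cat >> h.py <<'E'
TH=np.deg2rad(16.3); S0=np.array([577.7,-158.,0])
def sw(p): # stand -> world
    c,s=np.cos(TH),np.sin(TH); return S0+np.array([c*p[0]-s*p[1],s*p[0]+c*p[1],p[2]])
def ws(p):
    return Ro.from_euler('z',-TH).apply(np.array(p,float)-S0)
def go(target,yaw=None,frm=None,fyaw=None):
    s=env.state(); r=Ro.from_euler('xyz',s['tcp_rot']) if fyaw is None else Ro.from_euler('xyz',[np.pi,0,fyaw]); p=np.array(s['eef_pos'] if frm is None else frm)
    y0=r.as_euler('xyz')[2]; dy=0 if yaw is None else -((yaw-y0+np.pi)%(2*np.pi)-np.pi)
    sh=r.inv().apply(np.array(target)-p)/1000; print('shift m',np.round(sh,4),'turn',round(dy,3))
E
python3 - <<'E'
from h import *
go([400,330,215],3.426)
t=sw([-78,87,150]);print(t)
go([t[0],t[1],215],frm=[400,330,215],fyaw=3.426); go(t,frm=[400,330,215],fyaw=3.426)
E
```

```text
shift m [-0.3177 -0.215  -0.0006] turn -0.506
[478.41718355 -96.38894289 150.        ]
shift m [ 0.0444 -0.4313 -0.    ] turn 0
shift m [ 0.0444 -0.4313  0.065 ] turn 0
```

```bash
python3 -m pendant '[[[0,-0.318,-0.215,0,-0.506],[0,-0.318,-0.215,0,-0.506],[0,-0.318,-0.215,0,-0.506],[0,-0.318,-0.215,0,-0.506],[0,-0.318,-0.215,0,-0.506],[0,-0.318,-0.215,0,-0.506],[0,-0.318,-0.215,0,-0.506],[0,-0.318,-0.215,0,-0.506]]]'
python3 -m pendant '[[[0,0.044,-0.431,0,0],[0,0.044,-0.431,0,0],[0,0.044,-0.431,0,0],[0,0.044,-0.431,0,0],[0,0.044,-0.431,0,0],[0,0.044,-0.431,0,0],[0,0.044,-0.431,0,0],[0,0.044,-0.431,0,0]]]'
python3 - <<'E'
from h import *
s=st(); print(ws(s['eef_pos'])); go(sw([-78,87,150]),3.426)
E
```

```text
t: 1.0
eef_pos: [401.8, 328.0, 214.7]
tcp_rot: [-3.142, 0.0, -2.858]
ft_force: [0.3, 0.4, 0.2]
opening: 0.386
t: 1.8
eef_pos: [472.9, -65.5, 214.8]
tcp_rot: [-3.142, 0.0, -2.858]
ft_force: [0.7, 0.0, -0.4]
opening: 0.002
t 1.8
joints [-0.276  0.282  1.908  0.     0.951 -2.131]
eef_pos [472.939 -65.483 214.767]
tcp_rot [-3.142  0.    -2.858]
ft_force [ 0.683  0.017 -0.37 ]
moment [0.017 0.041 0.038]
opening 0.002
[-74.583 118.201 214.767]
shift m [ 0.003 -0.031  0.065] turn -0.0
```

```bash
python3 -m pendant '[[[0,0.003,-0.031,0.03,0],[0,0.003,-0.031,0.065,0],[0,0.003,-0.031,0.065,0],[0,-0.009,-0.031,0.065,0],[0,-0.021,-0.031,0.065,0],[0,-0.03,-0.031,0.065,0],[0,-0.038,-0.031,0.065,0],[0,-0.044,-0.031,0.065,0]]]'
python3 -m pendant '[[[0,-0.004,0,0,0],[0,-0.008,0,0,0],[0,-0.012,0,0,0],[0,-0.016,0,0,0],[0,-0.02,0,0,0],[0,-0.023,0,0,0],[0,-0.025,0,0,0],[0,-0.026,0,0,0]]]'
python3 - <<'E'
from h import *
s=st(); print(ws(s['eef_pos']))
E
```

```text
t: 2.6
eef_pos: [525.2, -79.9, 151.0]
tcp_rot: [-3.141, 0.002, -2.856]
ft_force: [-3.8, -0.8, 2.8]
opening: 0.001
t: 3.4
eef_pos: [548.9, -73.5, 149.4]
tcp_rot: [3.141, -0.0, -2.857]
ft_force: [-2.3, -1.6, -1.5]
opening: 0.004
t 3.4
joints [-0.252  0.468  1.807  0.     0.866 -2.107]
eef_pos [548.9   -73.477 149.375]
tcp_rot [ 3.141 -0.    -2.857]
ft_force [-2.347 -1.608 -1.545]
moment [-0.128  0.393 -0.008]
opening 0.004
[ -3.919  89.209 149.375]
```

```bash
python3 -m pendant '[[[0,-0.001,0,0,0],[0,-0.002,0,0,0],[0,-0.003,0,0,0],[0,-0.004,0,0,0],[0,-0.005,0,0,0],[0,-0.006,0,0,0],[0,-0.006,0,0,0],[0,-0.006,0,0,0]]]'
python3 - <<'E'
from h import *
s=st(); print(ws(s['eef_pos']))
E
```

```text
t: 4.2
eef_pos: [552.7, -72.2, 149.4]
tcp_rot: [3.141, -0.004, -2.857]
ft_force: [-13.0, -5.0, 2.8]
opening: 0.005
t 4.2
joints [-0.248  0.474  1.796 -0.002  0.876 -2.102]
eef_pos [552.711 -72.197 149.39 ]
tcp_rot [ 3.141 -0.004 -2.857]
ft_force [-13.028  -4.968   2.83 ]
moment [-0.915  2.137  0.016]
opening 0.005
[  0.098  89.368 149.39 ]
```

```bash
python3 -m pendant '[[[0,0.03,0,0,0],[0,0.04,0,-0.04,0],[0,0.04,0.02,-0.075,0],[0.2,0.04,0.07,-0.075,0],[0.6,0.03,0.12,-0.075,0],[1,0.02,0.17,-0.075,0],[1,0.0,0.22,-0.075,0],[1,-0.02,0.27,-0.075,0]]]'
python3 - <<'E'
from h import *
s=st(); go([611,211.5,215],2.819)
a=cam('scene');b=cam('top')
K=[]
for n,c in (('s',a),('t',b)):
    P=cloud(c);hsv=cv2.cvtColor(c['image'],cv2.COLOR_BGR2HSV)
    ds=np.linalg.norm(P[...,:2]-S0[:2],axis=2); m=(ds<150)&(P[...,2]>135)&(hsv[...,2]<60)
    p=P[m]; r=cv2.minAreaRect(p[:,:2].astype(np.float32)); print(n,len(p),r, ws([r[0][0],r[0][1],0]),np.percentile(p[:,2],[2,50,98]))
    uv=proj(c,[sw([0,0,130])])[0].astype(int); K.append(cv2.resize(c['image'][uv[1]-30:uv[1]+30,uv[0]-40:uv[0]+40],(400,300),interpolation=cv2.INTER_CUBIC)); print(uv)
    pred=proj(c,[sw([-30*np.sin(.35),0,110+30*np.cos(.35)])])[0]; print('pred spot',pred,(pred-(uv-[40,30]))*5)
cv2.imwrite('pics/stand2.png',np.hstack(K))
E
```

```text
t: 5.0
eef_pos: [497.5, 185.8, 225.5]
tcp_rot: [3.141, 0.003, -2.857]
ft_force: [1.8, -0.2, -0.1]
opening: 0.371
t 5.0
joints [ 0.233  0.345  1.776  0.     1.018 -1.622]
eef_pos [497.462 185.785 225.482]
tcp_rot [ 3.141  0.003 -2.857]
ft_force [ 1.753 -0.183 -0.121]
moment [ 0.027 -0.053  0.009]
opening 0.371
shift m [-0.116 -0.007  0.011] turn 0.607
s 35 ((577.7569580078125, -80.00751495361328), (57.546958923339844, 17.857112884521484), 80.6397476196289) [21.945 74.842  0.   ] [158.21  172.958 179.152]
[223 183]
pred spot [222.746 178.872] [198.732 129.359]
t 80 ((571.2781982421875, -69.45130920410156), (17.40630531311035, 44.21242141723633), 16.246376037597656) [18.689 86.792  0.   ] [170.058 178.595 184.565]
[290 206]
pred spot [291.658 209.568] [208.292 167.84 ]
```

View pics/stand2.png

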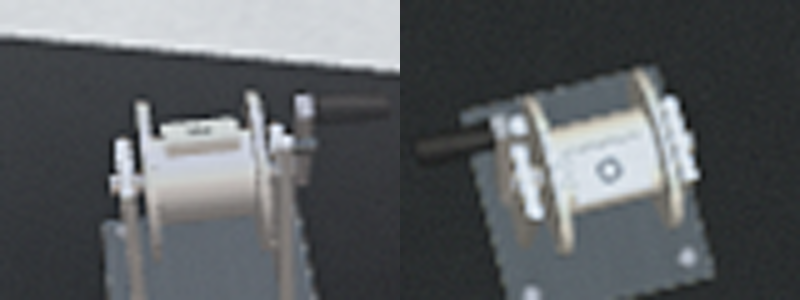

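The top crop shows the ring mark at crop (209,171), within a pixel of the predicted (208,168). The knob is at stand x = 18.7 mm (19.2 expected), so the spool is at the stop.

```bash
python3 -m pendant '[[[1,-0.05,-0.007,0.011,0.15],[1,-0.1,-0.007,0.011,0.3],[1,-0.116,-0.007,0.011,0.45],[1,-0.116,-0.007,0.011,0.6],[1,-0.116,-0.007,0.011,0.607],[1,-0.116,-0.007,0.04,0.607],[1,-0.116,-0.007,0.04,0.607],[1,-0.116,-0.007,0.04,0.607]]]'
python3 - <<'E'
from h import *
s=st(); go([611,211.5,111],2.819)
a=cam('scene');b=cam('top')
p,e=tri(b,[291.8,210.2],a,[223,179]); print('spot',p,e,'stand',ws(p),'expected',[-10.3,0,138.2])
print(depth(b,[[292,210]]),ws(depth(b,[[292,210]])[0]),depth(a,[[223,179]]),ws(depth(a,[[223,179]])[0]))
E
```

```text
t: 5.9
eef_pos: [610.4, 208.9, 185.2]
tcp_rot: [-3.142, -0.0, 2.821]
ft_force: [0.6, 0.6, 0.7]
opening: 0.994
t 5.9
joints [ 0.227  0.548  1.539  0.     1.054 -1.023]
eef_pos [610.411 208.931 185.167]
tcp_rot [-3.142 -0.     2.821]
ft_force [0.604 0.647 0.667]
moment [ 0.024 -0.011 -0.007]
opening 0.994
shift m [0.    0.003 0.074] turn 0.002
spot [ 566.301 -160.999  136.318] 0.992227113253297 stand [-11.782   0.321 136.318] expected [-10.3, 0, 138.2]
[[ 566.79  -161.97   137.268]] [-11.586  -0.748 137.268] [[ 572.104 -159.168  141.801]] [ -5.699   0.45  141.801]
```

```bash
python3 -m pendant '[[[1,0,0.003,0.03,0],[1,0,0.003,0.06,0],[1,0,0.003,0.074,0],[0.1,0,0.003,0.074,0],[0.1,0,0.003,0.074,0],[0.1,0,0.003,0.074,0],[0.1,0,0.003,0.074,0],[0.1,0,0.003,0.074,0]]]'
python3 - <<'E'
from h import *
s=st()
E
```

```text
t: 6.8
eef_pos: [611.7, 212.1, 111.5]
tcp_rot: [3.141, 0.001, 2.819]
ft_force: [0.1, -0.0, -0.1]
opening: 0.639
t 6.8
joints [ 0.232  0.631  1.603  0.     0.906 -1.016]
eef_pos [611.721 212.107 111.476]
tcp_rot [3.141 0.001 2.819]
ft_force [ 0.059 -0.01  -0.105]
moment [-0.047 -0.005 -0.035]
opening 0.639
```

```bash
python3 -m pendant '[[[0,0,0,0,0],[0,0,0,0,0],[0,0,0,0,0],[0,0,0,0,0],[0,0,0,0,0],[0,0,0,0,0],[0,0,0,0,0],[0,0,0,0,0]]]'
```

```text
t: 7.6
eef_pos: [611.3, 212.0, 110.5]
tcp_rot: [-3.141, -0.0, 2.819]
ft_force: [-0.4, -0.1, -2.3]
opening: 0.252
```

```bash
python3 -m pendant '[[[0,0,0,-0.013,0],[0,0,0,-0.026,0],[0,0.002,0,-0.026,0],[0,0.005,0,-0.026,0],[0,0.008,0,-0.026,0],[0,0.011,0,-0.026,0],[0,0.014,0,-0.026,0],[0,0.016,0,-0.026,0]]]'
python3 - <<'E'
from h import *
st()
E
```

```text
t: 8.4
eef_pos: [597.1, 216.9, 137.1]
tcp_rot: [3.141, 0.003, 2.819]
ft_force: [4.9, -3.4, 0.5]
opening: 0.251
t 8.4
joints [ 0.245  0.585  1.615 -0.001  0.938 -1.003]
eef_pos [597.114 216.872 137.096]
tcp_rot [3.141 0.003 2.819]
ft_force [ 4.937 -3.383  0.509]
moment [-0.816 -1.251  0.014]
opening 0.251
```

```bash
python3 -m pendant '[[[0,0.003,0,0,0],[0,0.006,0,0.0005,0],[0,0.009,0,0.001,0],[0,0.012,0,0.0015,0],[0,0.015,0,0.002,0],[0,0.018,0,0.0025,0],[0,0.02,0,0.003,0],[0,0.0205,0,0.003,0]]]'
python3 - <<'E'
from h import *
st()
E
```

```text
t: 9.2
eef_pos: [577.1, 223.6, 133.9]
tcp_rot: [3.141, 0.001, 2.819]
ft_force: [3.8, -2.1, 1.1]
opening: 0.252
t 9.2
joints [ 0.263  0.569  1.66  -0.     0.912 -0.985]
eef_pos [577.077 223.57  133.864]
tcp_rot [3.141 0.001 2.819]
ft_force [ 3.789 -2.101  1.059]
moment [-0.72  -1.102 -0.023]
opening 0.252
```

```bash
python3 -m pendant '[[[0,0.009,0,-0.025,0],[0,0.015,0,-0.06,0],[0,0.015,0,-0.1,0],[0,0.015,0,-0.1,0.15],[0,0.015,0,-0.1,0.3],[0,0.015,0,-0.1,0.45],[0,0.015,0,-0.1,0.6],[0,0.015,0,-0.1,0.75]]]'
python3 -m pendant '[[[0,0,0,0,0.15],[0,0,0,0,0.3],[0,0,0,0,0.45],[0,0,0,0,0.5],[0,0,0,0,0.5],[0,0,0,0,0.5],[0,0,0,0,0.5],[0,0,0,0,0.5]]]'
cat > tilt.py <<'E'
from h import *
import sys
s=st(); R=Ro.from_euler('xyz',s['tcp_rot']).as_matrix(); p=np.array(s['eef_pos'])
a=cam('scene'); np.save('last.npy',a['image'])
G=p-19*R[:,2]
for th in (0,.2,.35,.5):
    u=-R[:,2]*np.cos(th)+R[:,0]*np.sin(th); print(th,proj(a,[G+u*(z-69.5) for z in (-44,0,8,93)]).round(1).tolist())
uv=proj(a,[G-40*np.array([0,0,1])])[0].astype(int); o=uv-[60,45]; print('crop origin',o)
k=cv2.resize(a['image'][o[1]:o[1]+90,o[0]:o[0]+120],(800,600),interpolation=cv2.INTER_CUBIC); cv2.imwrite(sys.argv[1],k)
E
python3 tilt.py pics/tilt1.png
```

```text
t: 10.0
eef_pos: [561.5, 228.6, 232.8]
tcp_rot: [-3.139, -0.002, 2.063]
ft_force: [-1.9, 0.4, -2.6]
opening: 0.253
t: 10.8
eef_pos: [562.4, 228.4, 233.5]
tcp_rot: [-3.141, -0.0, 1.57]
ft_force: [-0.3, -0.2, -2.4]
opening: 0.249
t 10.8
joints [0.277 0.448 1.581 0.    1.113 0.278]
eef_pos [562.423 228.429 233.498]
tcp_rot [-3.141 -0.     1.57 ]
ft_force [-0.3   -0.224 -2.358]
moment [-0.102  0.063  0.002]
opening 0.249
0 [[355.8, 190.1], [359.1, 178.9], [359.8, 176.8], [366.9, 152.9]]
0.2 [[348.1, 188.7], [354.3, 178.1], [355.5, 176.1], [368.7, 153.2]]
0.35 [[342.8, 187.1], [350.9, 177.0], [352.5, 175.1], [369.9, 153.6]]
0.5 [[337.8, 184.8], [347.8, 175.5], [349.7, 173.8], [370.9, 154.2]]
crop origin [301 126]
```

View pics/tilt1.png

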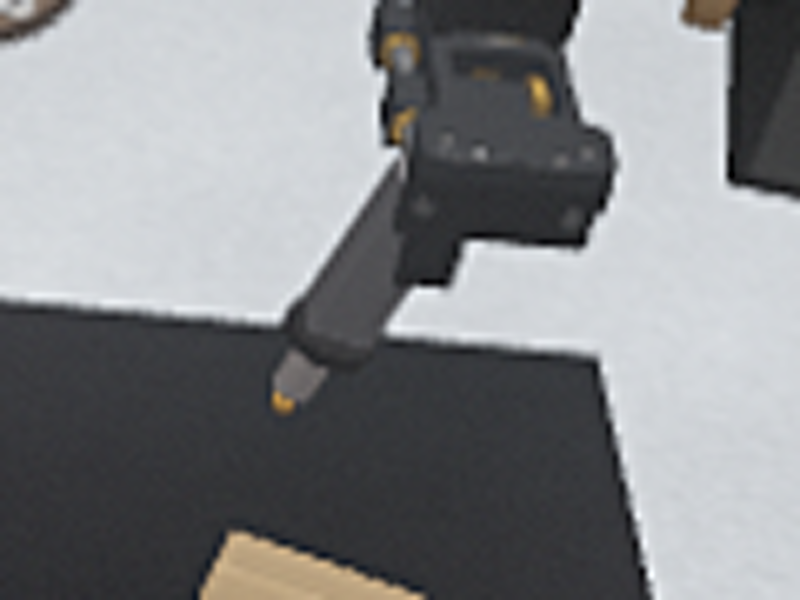

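The tip shows at crop (281,410), which is image (343.1,187.5). The prediction for a 0.35 rad tilt is (342.8,187.1), so the in-grip tilt is about 0.345 rad and leans the right way.

```bash
python3 - <<'E'
from h import *
t=sw([-60,0,295]); print(t); go(t,3.426)
E
```

```text
[ 520.11168248 -174.84000254  295.        ]
shift m [-0.4033 -0.0418 -0.0615] turn -1.857
```

```bash
python3 -m pendant '[[[0,0,0,-0.0465,-0.14],[0,-0.03,0,-0.0615,-0.28],[0,-0.07,0,-0.0615,-0.42],[0,-0.11,-0.01,-0.0615,-0.56],[0,-0.15,-0.015,-0.0615,-0.7],[0,-0.19,-0.02,-0.0615,-0.84],[0,-0.23,-0.02,-0.0615,-0.98],[0,-0.27,-0.025,-0.0615,-1.12]]]'
python3 - <<'E'
from h import *
s=st(); t=sw([-60,0,295]); go(t,3.426)
E
```

```text
t: 11.65
eef_pos: [536.9, -43.2, 295.3]
tcp_rot: [3.141, 0.0, 2.695]
ft_force: [0.8, 0.2, -2.8]
opening: 0.251
t 11.65
joints [-0.203  0.291  1.658  0.     1.192 -1.327]
eef_pos [536.903 -43.152 295.259]
tcp_rot [3.141 0.    2.695]
ft_force [ 0.812  0.232 -2.807]
moment [ 0.006  0.04  -0.029]
opening 0.251
shift m [-0.042 -0.126  0.   ] turn -0.731
```

```bash
python3 -m pendant '[[[0,-0.01,-0.03,0,-0.14],[0,-0.02,-0.06,0,-0.28],[0,-0.03,-0.09,0,-0.42],[0,-0.042,-0.126,0,-0.56],[0,-0.042,-0.126,0,-0.7],[0,-0.042,-0.126,0.01,-0.731],[0,-0.042,-0.126,0.025,-0.731],[0,-0.042,-0.126,0.025,-0.731]]]'
cat > tip.py <<'E'
from h import *
import sys
s=st(); R=Ro.from_euler('xyz',s['tcp_rot']).as_matrix(); p=np.array(s['eef_pos']); print('TCP stand',ws(p))
th=.347; G=p-19*R[:,2]; u=-R[:,2]*np.cos(th)+R[:,0]*np.sin(th); tip=G-113.5*u; print('tip pred stand',ws(tip))
a=cam('scene'); b=cam('top')
K=[]
for c in (a,b):
    q=proj(c,[tip,sw([-11,0,138])]); o=q.mean(0).astype(int)-[40,30]; print('tip,spot px',q.round(1).tolist(),'crop',((q-o)*10).round().tolist(),o)
    K.append(cv2.resize(c['image'][o[1]:o[1]+60,o[0]:o[0]+80],(400,300),interpolation=cv2.INTER_CUBIC))
cv2.imwrite(sys.argv[1],cv2.resize(np.hstack(K),(800,300)))
E
python3 tip.py pics/tip1.png
```

```text
t: 12.45
eef_pos: [519.0, -173.1, 268.7]
tcp_rot: [3.14, -0.002, -2.863]
ft_force: [-0.0, 0.4, -2.1]
opening: 0.253
t 12.45
joints [-0.443  0.328  1.676  0.     1.14  -2.292]
eef_pos [ 518.967 -173.056  268.657]
tcp_rot [ 3.14  -0.002 -2.863]
ft_force [-0.009  0.42  -2.072]
moment [-0.018  0.119 -0.023]
opening 0.253
TCP stand [-60.598   2.034 268.657]
tip pred stand [-22.189   1.977 180.838]
tip,spot px [[222.3, 165.2], [222.7, 178.8]] crop [[403.0, 242.0], [407.0, 378.0]] [182 141]
tip,spot px [[293.5, 210.9], [291.7, 209.8]] crop [[415.0, 309.0], [397.0, 298.0]] [252 180]
```

View pics/tip1.png

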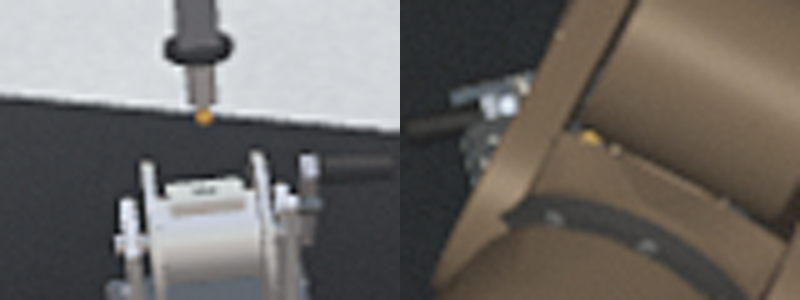

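The tip (204,119 in the scene crop) sits above the mark (206,190). Both match the predicted pixels to about 0.5 px.

```bash
python3 - <<'E'
from h import *
go(sw([-65.1,0,268.7]),3.426); go(sw([-52.8,0,235.2]),3.426); go(sw([-49.4,0,225.8]),3.426)
E
```

```text
shift m [ 0.0052 -0.0017  0.0017] turn -0.006
shift m [-0.0071 -0.0016  0.0352] turn -0.006
shift m [-0.0105 -0.0016  0.0446] turn -0.006
```

```bash
python3 -m pendant '[[[0,0.005,-0.0015,0.001,0],[0,0.005,-0.0015,0.001,0],[0,0.002,-0.0015,0.009,0],[0,-0.001,-0.0015,0.018,0],[0,-0.004,-0.0015,0.027,0],[0,-0.007,-0.0015,0.035,0],[0,-0.007,-0.0015,0.035,0],[0,-0.007,-0.0015,0.035,0]]]'
python3 tip.py pics/tip2.png
python3 - <<'E'
from h import *
s=st();go(sw([-52.8,0,235.2]),3.426)
E
```

```text
t: 13.35
eef_pos: [526.9, -172.7, 234.8]
tcp_rot: [3.141, -0.0, -2.863]
ft_force: [-0.2, 0.6, -2.0]
opening: 0.254
t 13.35
joints [-0.436  0.37   1.707  0.     1.065 -2.285]
eef_pos [ 526.92  -172.706  234.803]
tcp_rot [ 3.141 -0.    -2.863]
ft_force [-0.163  0.623 -1.96 ]
moment [ 0.034  0.077 -0.017]
opening 0.254
TCP stand [-52.866   0.137 234.803]
tip pred stand [-14.306  -0.055 147.051]
tip,spot px [[222.5, 175.7], [222.7, 178.8]] crop [[405.0, 287.0], [407.0, 318.0]] [182 147]
tip,spot px [[292.3, 210.3], [291.7, 209.8]] crop [[403.0, 303.0], [397.0, 298.0]] [252 180]
t 13.45
joints [-0.436  0.369  1.707  0.     1.065 -2.285]
eef_pos [ 526.967 -172.808  235.366]
tcp_rot [-3.141  0.    -2.863]
ft_force [-0.03   0.205 -2.555]
moment [-0.001  0.075  0.012]
opening 0.251
shift m [-0. -0.  0.] turn -0.006
```

View pics/tip2.png

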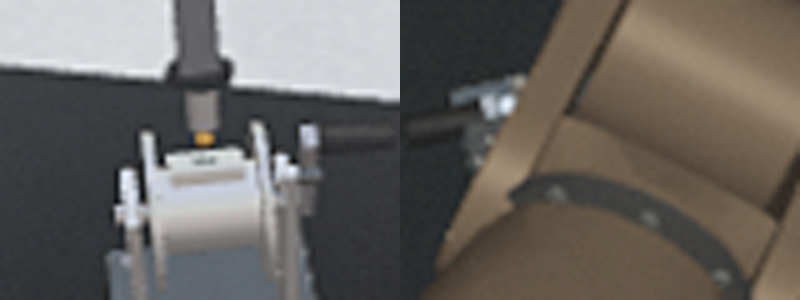

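Now the tip is at (204,143) in the scene crop, just above the mark at (205,160) and in line with it sideways. The gap is about 10 mm, as planned. Next I approach along the flat's normal.

```bash
python3 -m pendant '[[[0,-0.0007,0,0.0019,-0.006],[0,-0.0014,0,0.0038,-0.006],[0,-0.002,0,0.0056,-0.006],[0,-0.0027,0,0.0075,-0.006],[0,-0.0034,0,0.0094,-0.006],[0,-0.0041,0,0.0113,-0.006],[0,-0.0041,0,0.0113,-0.006],[0,-0.0041,0,0.0113,-0.006]]]'
cat > f.py <<'E'
from h import *
import time
F=[]
for i in range(4): s=env.state(); F.append(s['ft_force']); cam('scene')
F=np.array(F)-[0,0.3,-2.35]; print(F); n=Ro.from_euler('z',TH).apply([-np.sin(.35),0,np.cos(.35)]); print('normal',F@n,'mean',F.mean(0)@n,'stand',Ro.from_euler('z',-TH).apply(F.mean(0)),'TCP',ws(s['eef_pos']),s['t'])
E
python3 f.py
```

```text
t: 14.25
eef_pos: [530.7, -171.7, 223.8]
tcp_rot: [3.141, -0.0, -2.857]
ft_force: [-1.7, -0.5, -1.0]
opening: 0.251
[[-1.71781913 -0.84418038  1.37749393]
 [-1.26946296 -0.52918794  1.96831868]
 [-1.64753445 -0.97645876  0.98510958]
 [-2.18827029  0.12873733  1.47804512]]
normal [1.9405844  2.31771337 1.56158796 2.09623844] mean 1.9790310414650896 stand [-1.7930552  -0.05420009  1.45224183] TCP [-4.89149677e+01  6.33759363e-02  2.23901523e+02] 14.4
```

```bash
python3 -m pendant '[[[0,-0.0001,0,0.0006,0],[0,-0.0001,0,0.0012,0],[0,-0.0002,0,0.0018,0],[0,-0.0002,0,0.0024,0],[0,-0.0003,0,0.0027,0],[0,-0.0003,0,0.0027,0],[0,-0.0003,0,0.0027,0],[0,-0.0003,0,0.0027,0]]]'
python3 f.py; python3 tip.py pics/tip3.png
```

```text
t: 15.25
eef_pos: [531.2, -171.5, 221.2]
tcp_rot: [-3.142, 0.0, -2.857]
ft_force: [-0.7, 0.3, 0.2]
opening: 0.252
[[-0.69883604 -0.00734033  2.55989746]
 [-0.43629602 -0.53378843  2.8202134 ]
 [-0.24216546 -1.07319674  3.3061723 ]
 [-0.72796543  0.58777303  3.18740611]]
normal [2.63540177 2.84419493 3.28871281 3.17717948] mean 2.986372248801137 stand [-0.57719041 -0.09860331  2.96842232] TCP [-4.84793785e+01  2.37060356e-02  2.21166576e+02] 15.4
t 15.45
joints [-0.431  0.389  1.717  0.     1.036 -2.286]
eef_pos [ 531.168 -171.585  221.188]
tcp_rot [-3.141  0.    -2.857]
ft_force [-0.316  0.1    1.587]
moment [ 0.131 -0.065  0.019]
opening 0.253
TCP stand [-48.474   0.021 221.188]
tip pred stand [ -9.849   0.    133.464]
tip,spot px [[222.8, 180.1], [222.7, 178.8]] crop [[408.0, 311.0], [407.0, 298.0]] [182 149]
tip,spot px [[291.5, 209.7], [291.7, 209.8]] crop [[405.0, 307.0], [407.0, 308.0]] [251 179]
```

View pics/tip3.png

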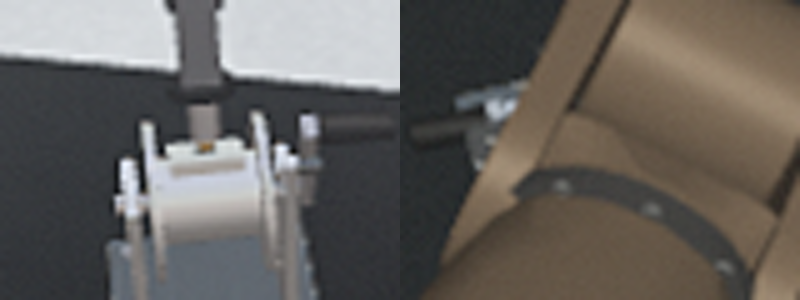

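```bash
python3 -m pendant '[[[0,-0.0001,0,0.0003,0],[0,-0.0002,0,0.0006,0],[0,-0.0003,0,0.0008,0],[0,-0.0003,0,0.0008,0],[0,-0.0003,0,0.0008,0],[0,-0.0003,0,0.0008,0],[0,-0.0003,0,0.0008,0],[0,-0.0003,0,0.0008,0]]]'
python3 f.py; python3 - <<'E'
from h import *
for _ in range(2):
    a=cam('scene'); s=env.state(); P=cloud(a); R=Ro.from_euler('xyz',s['tcp_rot']).as_matrix(); p=np.array(s['eef_pos']); G=p-19*R[:,2]
    Q=(P-G)@R  # tool frame about grasp: x=-stand x, z down
    th=.347; ax=Q[...,0]*np.sin(th)-Q[...,2]*np.cos(th)+69.5; off=Q[...,0]*np.cos(th)+Q[...,2]*np.sin(th)
    for lab,lo,hi,w in (('handle',12,48,9),('nose',-26,-4,4)):
        m=(ax>lo)&(ax<hi)&(abs(Q[...,1])<w)&(off<0)&(off>-30); q=Q[m]
        k=np.polyfit(-q[:,2],q[:,0],1); r=q[:,0]-np.polyval(k,-q[:,2]); print(lab,m.sum(),'tilt',np.arctan(k[0]),'rms',r.std(),'off',np.median(off[m]))
# knob at stop?
P=cloud(a);hsv=cv2.cvtColor(a['image'],cv2.COLOR_BGR2HSV); ds=np.linalg.norm(P[...,:2]-sw([19,87,0])[:2],axis=2); m=(ds<40)&(P[...,2]>150)&(hsv[...,2]<60); print('knob',ws(P[m].mean(0)),m.sum())
E
```

```text
t: 16.35
eef_pos: [531.4, -171.5, 220.3]
tcp_rot: [3.142, 0.0, -2.857]
ft_force: [-0.1, 0.0, 1.3]
opening: 0.254
[[-0.13236637 -0.26317118  3.63883695]
 [-0.46241632 -0.14933721  3.93882924]
 [-0.26206445 -0.32191057  4.1076901 ]
 [-0.14575916 -0.49559219  4.06243646]]
normal [3.4871155  3.86658913 3.97588204 3.91180929] mean 3.810348992454282 stand [-0.3268825  -0.22479325  3.93694819] TCP [-4.82216280e+01  5.16622549e-02  2.20320748e+02] 16.5
handle 72 tilt 0.2505611216380158 rms 1.9787958060516668 off -20.036793925260167
nose 16 tilt 0.2501167708973048 rms 1.5620186404359837 off -11.226725809766359
handle 72 tilt 0.2562623437503207 rms 1.6597367551732016 off -19.86509241036532
nose 17 tilt 0.1879703529432446 rms 1.4890095985369372 off -9.865609914687735
knob [  4.59123078  79.45369857 253.88222611] 84
```

```bash
python3 - <<'E'
from h import *
s=env.state(); a=cam('scene'); R=Ro.from_euler('xyz',s['tcp_rot']).as_matrix(); G=np.array(s['eef_pos'])-19*R[:,2]
o=np.array([183,130]); raw=cv2.resize(a['image'][o[1]:o[1]+60,o[0]:o[0]+80],(800,600),interpolation=cv2.INTER_CUBIC)
for th,col in ((.25,(0,0,255)),(.35,(0,255,0)),(.45,(255,0,0))):
    u=-R[:,2]*np.cos(th)+R[:,0]*np.sin(th); v=R[:,0]*np.cos(th)+R[:,2]*np.sin(th)
    C=G-69.5*u; circ=[C+20*(np.cos(t)*v+np.sin(t)*R[:,1]) for t in np.linspace(0,6.3,40)]
    q=(proj(a,circ)-o+.5)*10; cv2.polylines(raw,[q.astype(np.int32)],True,col,1); print(th,q[:,1].min().round(),q[:,1].max().round(), proj(a,[G-107.5*u])[0])
q=(proj(a,[sw([-11,0,138])])[0]-o+.5)*10; cv2.circle(raw,tuple(q.astype(int)),4,(255,0,255),1)
cv2.imwrite('pics/fin.png',raw)
uv=proj(a,[sw([19.2,87,181])])[0]; k=a['image'][int(uv[1])-6:int(uv[1])+8,int(uv[0])-2:int(uv[0])+2].max(2); print(uv,k.mean(1).round())
E
```

```text
0.25 331.0 392.0 [222.4270769  177.05621858]
0.35 346.0 396.0 [222.72333338 178.5836733 ]
0.45 359.0 397.0 [222.99679706 179.80143589]
[253.66120105 171.74407533] [230. 141.  56.  61.  64.  66.  62.  72.  80.  67.  54.  49.  53.  62.]
```

View pics/fin.png

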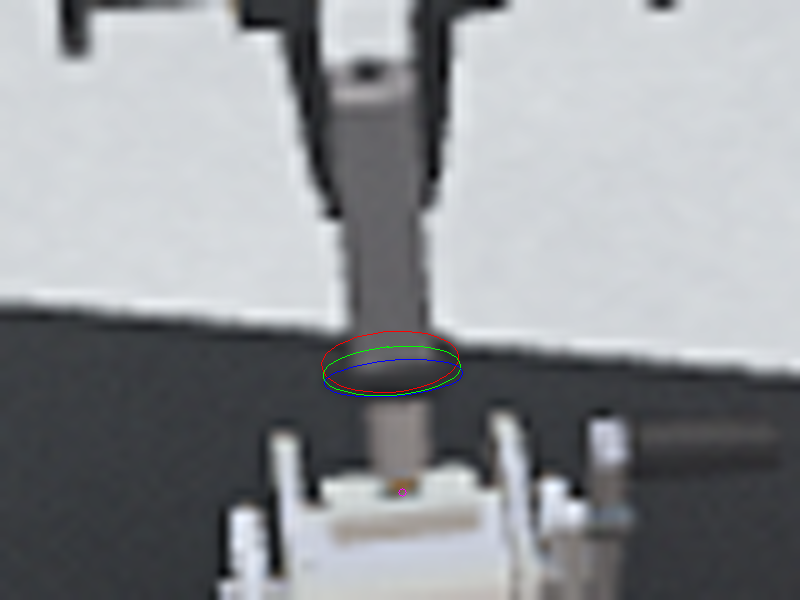

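The final view shows the brass tip at (402,488), on the ring mark at (402,492). The collar fits the 0.35 rad outline and the crank is still at the stop, so I am handing in.

```bash
python3 f.py; python3 -c "
from cell import env
print(env.job_done())"
```

```text
[[-0.31258372 -0.27231128  3.61310169]
 [-0.64127027 -0.80930691  4.92892014]
 [ 0.62647694  0.21084266  4.32721523]
 [-1.02096165 -0.45169821  4.19010227]]
normal [3.52313241 4.91903253 3.83839337 4.3155531 ] mean 4.149027850254033 stand [-0.41632924 -0.22272088  4.26483483] TCP [-4.82302377e+01  8.97059386e-02  2.20298384e+02] 16.85
the job is handed in; nothing more can be done
None
```

I turned the spool by its crank to the stop pin, then lifted the gauge out. I handed in at about 17 s of the 56 s, with the gauge still gripped and pressed on the ring mark. The moves allow no tool tilt, so I tipped the gauge about 20° in the grip, levering its nose on the rim of the rest's hole.

**Checks that passed:**
- **Spool:** the push force rose to about 14 N at the stop, and the knob then measured 18.7 mm past the axle against 19.2 mm expected.
- **Mark:** the tip was on the ring to within about 1 pixel (about 2.5 mm).
- **Tilt:** it measured about 0.345 rad before contact, against 0.35 wanted. With the tip pressed on the mark, the geometry still gave 0.34–0.36.
- **Press:** the force along the normal averaged 3.8 to 4.1 N, noisy between readings. That is about 6 to 7 mm of the 12 mm travel, a little past half. This is from force only; I had no direct reading of how far the tip was in.

**Checks that disagreed or failed:**
- **Depth-image tilt:** a rough fit to the scene camera's depth gave about 0.25 rad for the handle (0.19–0.25 for the nose). I discounted it because that depth was about 5 mm off at the gauge and the mark. The tip's place on the mark also rules out such an angle.
- **Last crank check:** the final knob measurement picked up the gripper and was useless. The last picture shows the crank unmoved.

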